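# Load the staining caddy with the in-date bottles

## Task

Get the caddy ready for the next round of blood-smear staining: stand each good bottle upright in the liner of its own colour - white cap in white, blue cap in blue, green cap in green, black dropper in black - down on the liner's floor, keeping them upright and not letting them fall. The two bottles with a red dot on the cap are out of date: leave them standing where they are.

Things in the scene. Friction and masses are not known exactly. Their poses are not given: they have to be found in the camera images.
- white_bottle_center (a point): An amber glass bottle with a white screw cap and a white label with a blue band, 92 mm tall, standing loose on the table; about 90 g. Round body 42 mm in diameter up to about 65 mm, then the shoulder and the cap (27 mm in diameter). Grip the body from above. The point is on its axis, half-way up (46 mm above its underside); z is its axis. It has no dot on its top.
- blue_bottle_center (a point): A white plastic bottle with a dark blue screw cap and a label with a green band, 98 mm tall, standing loose on the table; about 90 g. Round body 45 mm in diameter up to about 65 mm, then the shoulder and the cap (29 mm in diameter). Grip the body from above. The point is on its axis, half-way up (49 mm above its underside); z is its axis. It has no dot on its top.
- black_bottle_center (a point): A small amber glass dropper bottle with a black dropper top and a label with a yellow band, 91 mm tall, standing loose on the table; about 50 g. Round body 29 mm in diameter up to 45 mm, shoulder to 54 mm, then a 19 mm collar and a tapering 15 mm dropper. Grip round its middle. The point is on its axis, half-way up (45.5 mm above its underside); z is its axis. It has no dot on its top.
- green_bottle_center (a point): An amber glass bottle with a green screw cap and a white label with a blue band, 92 mm tall, standing loose on the table; about 90 g. Round body 42 mm in diameter up to about 65 mm, then the shoulder and the cap (27 mm in diameter). Grip the body from above. The point is on its axis, half-way up (46 mm above its underside); z is its axis. It has no dot on its top.
- dotted_white_bottle_center (a point): Look-alike of the white-capped bottle (42 mm in diameter, 92 mm tall, the same body, cap and label) but with a round red sticker, 21 mm across, on top of its white cap: out of date. It stands loose on the table and is to be left alone. The point is on its axis, half-way up (46 mm above its underside).
- dotted_blue_bottle_center (a point): Look-alike of the blue-capped bottle (45 mm in diameter, 98 mm tall, the same body, cap and label) but with a round red sticker, 21 mm across, on top of its blue cap: out of date. It stands loose on the table and is to be left alone. The point is on its axis, half-way up (49 mm above its underside).
- liner_white: White plastic liner: fixed open pocket, 69 mm square, 63 mm inside. Four stand in a row, 71 mm pitch, colours in any order, in a metal caddy 80 x 290 x 16 mm with wire loops 25 mm beyond its ends. Origin: centre of underside, 3 mm above the table; inner floor 2.5 mm, rim 21 mm above it. x points across the row, y along it: open the fingers along x, clear of neighbours.
- liner_blue: Blue plastic liner: fixed open pocket, 69 mm square, 63 mm inside. Four stand in a row, 71 mm pitch, colours in any order, in a metal caddy 80 x 290 x 16 mm with wire loops 25 mm beyond its ends. Origin: centre of underside, 3 mm above the table; inner floor 2.5 mm, rim 21 mm above it. x points across the row, y along it: open the fingers along x, clear of neighbours.
- liner_black: Black plastic liner: fixed open pocket, 69 mm square, 50 mm inside. Four stand in a row, 71 mm pitch, colours in any order, in a metal caddy 80 x 290 x 16 mm with wire loops 25 mm beyond its ends. Origin: centre of underside, 3 mm above the table; inner floor 2.5 mm, rim 21 mm above it. x points across the row, y along it: open the fingers along x, clear of neighbours.
- liner_green: Green plastic liner: fixed open pocket, 69 mm square, 63 mm inside. Four stand in a row, 71 mm pitch, colours in any order, in a metal caddy 80 x 290 x 16 mm with wire loops 25 mm beyond its ends. Origin: centre of underside, 3 mm above the table; inner floor 2.5 mm, rim 21 mm above it. x points across the row, y along it: open the fingers along x, clear of neighbours.

How it is judged:
At the end, for the whole second after the job is handed in: Each of the four undotted bottles stands upright (within 0.1 rad) on the floor of the liner of its own colour, its axis within 18 mm of the liner's centre and its height within 5 mm of standing on the floor; both red-dotted bottles stand upright within 20 mm of where they were (horizontal distance between white_bottle_center and liner_white below 0.018 m and z of white_bottle_center in the frame of liner_white between 0.0435 and 0.0535 m and angle between each of white_bottle_center, blue_bottle_center, black_bottle_center, green_bottle_center, dotted_white_bottle_center, dotted_blue_bottle_center's own z axis and vertical below 0.1 rad and horizontal distance between blue_bottle_center and liner_blue below 0.018 m and z of blue_bottle_center in the frame of liner_blue between 0.0465 and 0.0565 m and horizontal distance between black_bottle_center and liner_black below 0.018 m and z of black_bottle_center in the frame of liner_black between 0.043 and 0.053 m and horizontal distance between green_bottle_center and liner_green below 0.018 m and z of green_bottle_center in the frame of liner_green between 0.0435 and 0.0535 m and distance of each of dotted_white_bottle_center, dotted_blue_bottle_center from where it was at the start of the episode below 0.02 m); the robot touches nothing.
It fails at once if an out-of-date (red-dotted) bottle is displaced by more than 20 mm or tipped by more than 20 degrees (distance of any of dotted_white_bottle_center, dotted_blue_bottle_center from where it was at the start of the episode above 0.02 m or angle between any of dotted_white_bottle_center, dotted_blue_bottle_center's own z axis and vertical above 0.35 rad).
It fails at once if a good bottle is tipped by more than 35 degrees (angle between any of white_bottle_center, blue_bottle_center, black_bottle_center, green_bottle_center's own z axis and vertical above 0.61 rad).
It fails at once if a good bottle is let fall (faster than 0.7 m/s with no finger on it) ((linear speed of white_bottle above 0.7 m/s and contact force between the fingers and white_bottle below 0.01 N) or (linear speed of blue_bottle above 0.7 m/s and contact force between the fingers and blue_bottle below 0.01 N) or (linear speed of black_bottle above 0.7 m/s and contact force between the fingers and black_bottle below 0.01 N) or (linear speed of green_bottle above 0.7 m/s and contact force between the fingers and green_bottle below 0.01 N)).
It also fails if it takes over 102 s, if anything falls off the work surface, if the arm or the gripper's body presses on something with over 40 N, if the wrist force passes 120 N, or if a joint passes its speed limit or range.

## Robot

A 7-joint arm with a two-finger parallel gripper is mounted at the origin on a cart in front of the work surface, level with it; the furniture and walls round the work are solid. World frame = base frame: x ahead of the robot, y to its left, z up, the work surface at z = 0. Lengths are in m, angles in rad, forces in N, time in s.
With the tool pointing down it reaches from about 0.425 to 0.925 m from the base axis. Payload 6.8 kg.
Tool frame: the origin (TCP) lies on the centre line of the jaws, within the pads' length; the fingertips stand bot.finger_overhang ahead of it and the grasp point (between the pads) lies 3 mm ahead of it (bot.finger_overhang is the distance from the TCP to the fingertips, in m); z points along the fingers, y is the direction in which the jaws open and shut (so a half turn about z gives the same grasp; the last joint's range is limited). The gripper opens to 85 mm and grips with 20 to 120 N. Pads are 22 mm wide; open, the fingers measure 114 mm over their backs; the gripper's body (76 mm by 85 mm) begins 54 mm behind the grasp point. The pads swing forward as they close: fully open they stand 13 mm farther back than shut.
Start: joints at [-1.417, 0.477, 0.022, 1.555, -0.011, 1.109, -0.083], TCP at [0.175, 0.652, 0.253] pointing down, gripper open.
Joint ranges: [-2.96, 2.96], [-0.34, 2.1], [-1.41, 1.46], [0.24, 2.44], [-1.37, 4.51], [0.17, 1.92], [-2.96, 2.96]. Speed limits (rad/s): [2.39, 2.39, 3.14, 3.14, 3.14, 3.14, 3.14].

## Interface

Orientations are given as a unit quaternion [w, x, y, z].
In Python, from station import bot gives the robot as it stands.
- The arm moves only by the tool drive_tool, never from a script. Its argument "increments" is text: rows parted by semicolons, each of 4 numbers parted by spaces: the shift along the world's x, y, z in m, then the turn about the world's z in rad. In form: tx ty tz spin; .... A call has 1 to 12 rows; each row shifts and turns the commanded pose from where the row before left it; what a row does not reach is not made up. A row lasts 1/12 s, in which the tool goes at most 41.7 mm and 7.16 degrees, less where a joint would pass 70% of its speed; a pose out of reach is approached as far as the arm can. A call is refused whole if a number of a shift passes 0.0417 or a number of a turn 0.125, either way. A call with a gripper value outside its range is refused whole. "grip" is the opening, from 0 (shut) to 1 (fully open), set as the call begins (left out, the last holds). The fingers move at their own pace and stop on an object; "squeeze" is the grip in N (left out, the last holds). Time passes only in rows, so rows that do not move let the fingers close. It gives the time, the measured TCP pose, the force and the opening at its end, in the units of the state.
- bot.get_obs(): the state, without advancing time (a new reading comes with each control period).
- bot.read_camera(name): name is "scene" or "top" or "wrist"; returns the picture (400x640x3 uint8, red, green, blue); there is no depth.
- bot.calibration(name): a dict with "fx", "fy", "cx", "cy" (pixels), "camera_from_world" (4x4, takes a point from world to camera coordinates). Camera axes: x right, y down, z forward; pixel columns grow to the right and rows downward; lengths in m; the calibration is good to about 2 mm. A picture is of the moment at which its call begins: read the wrist's pose just before it. calibration takes no time and is no camera call; for the wrist camera it gives the pose at the moment of the call.
- bot.hand_in(): hands the job in, once; it reports no verdict.
The state is a dict: "t": time; "q": joint angles; "joint_vel": joint speeds; "joint_torque": joint torques, N m; "eef_pos": TCP position; "tool_rot": TCP orientation; "contact_force": force on the tool from outside, world axes, zero at the start; "torque": the same for the moment, N m; "gripper_width": opening from 0.0 (shut) to 1.0 (fully open).
Only numpy, scipy, OpenCV 4.12 (cv2) and the standard library are available. Lean on these libraries where they do the work, as an engineer would, in place of code of your own. Each camera call takes 0.05 s, during which the arm holds its last target.

## Working session

There is one attempt and no reset: what is moved stays moved. The work goes in short steps, Python scripts to look and compute and a tool call to move; the robot and the scene stay as the last step left them, time stands still between calls to the robot, and variables do not carry over. Pictures are saved under pics/ and viewed, and the job is handed in when it is done.

Besides the shell and the picture viewer there is one more tool, called after "Emit:" by a JSON object that holds its "fn" and its "kwargs". drive_tool: Moves the arm, as the interface text tells. Its arguments: {"type":"object","properties":{"increments":{"type":"string"},"grip":{"type":"number"},"squeeze":{"type":"number"}},"required":["increments"]}

```bash
mkdir -p pics; ls
python3 - <<'E'
from station import bot
import cv2
print(bot.get_obs(), bot.finger_overhang)
for n in ("scene","top"):
    im=bot.read_camera(n); cv2.imwrite(f"pics/{n}0.png",im[:,:,::-1])
    c=bot.calibration(n); print(n,c)
E
```

```text
pics
{'t': 0.0, 'q': array([-1.41708538,  0.47781947,  0.02232944,  1.55648089, -0.01151636,
        1.10929606, -0.08311133]), 'joint_vel': array([ 0.00045794,  0.00096725, -0.00115964, -0.00181231, -0.00175536,
       -0.00109462,  0.00124943]), 'joint_torque': array([ 8.13837451e-04, -5.96456552e+01,  1.60863899e+00, -2.81192833e+01,
        1.25674755e-02,  9.46954242e-03, -6.10710330e-06]), 'eef_pos': array([0.17456598, 0.65144852, 0.25230006]), 'tool_rot': array([-6.20375412e-05,  1.30526004e-01,  9.91444442e-01, -9.35918289e-04]), 'contact_force': array([ 0.37950899, -0.33847912, -0.53102543]), 'torque': array([-0.01303918, -0.05425337,  0.05334835]), 'gripper_width': 1.0013741288872906} 0.022
scene {'fx': 466.8068353300693, 'fy': 466.8068353300693, 'cx': 323.69241970174454, 'cy': 197.53658427317816, 'camera_from_world': array([[ 0.90796373, -0.41901456,  0.00535327, -0.44848555],
       [-0.31362797, -0.6879628 , -0.65448047,  0.32138632],
       [ 0.2779197 ,  0.59256559, -0.75605996,  0.67286826],
       [ 0.        ,  0.        ,  0.        ,  1.        ]])}
top {'fx': 363.6831491991685, 'fy': 363.6831491991685, 'cx': 323.39131260665613, 'cy': 197.0297295037457, 'camera_from_world': array([[-0.00651355, -0.9998018 ,  0.01881338,  0.14319812],
       [-0.99641656,  0.00490259, -0.08443935,  0.54621065],
       [ 0.08433038, -0.01929597, -0.996251  ,  0.85494585],
       [ 0.        ,  0.        ,  0.        ,  1.        ]])}
```

View pics/scene0.png

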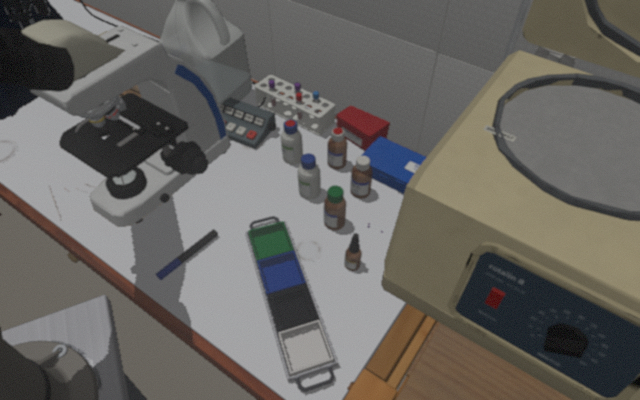

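View pics/top0.png

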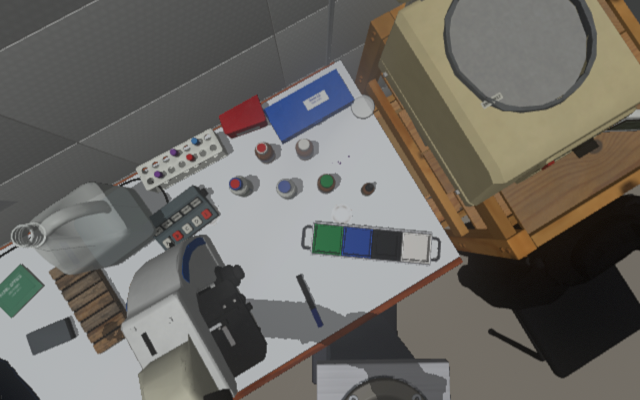

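Top: dotted blue near (238,185), dotted white (264,152), good white (304,148), blue (286,187), green (326,182), black (368,188). The liners run green, blue, black, white at u≈328, 357, 386, 416 and v≈240. The arm is out of view.

```bash
cat > h.py <<'E'
import numpy as np, cv2
from station import bot
def ray(n,uv,z,c=None):
    c=c or bot.calibration(n); T=c["camera_from_world"]; R=T[:3,:3]; o=-R.T@T[:3,3]
    d=R.T@np.array([(uv[0]-c["cx"])/c["fx"],(uv[1]-c["cy"])/c["fy"],1.])
    return o+d*(z-o[2])/d[2]
def proj(n,p,c=None):
    c=c or bot.calibration(n); T=c["camera_from_world"]; q=T[:3,:3]@np.array(p)+T[:3,3]
    return np.array([c["fx"]*q[0]/q[2]+c["cx"],c["fy"]*q[1]/q[2]+c["cy"]])
E
python3 - <<'E'
import cv2
t=cv2.imread("pics/top0.png")[120:270,220:450]; cv2.imwrite("pics/tc.png",cv2.resize(t,None,fx=3.4,fy=3.4,interpolation=cv2.INTER_NEAREST))
s=cv2.imread("pics/scene0.png")[110:280,260:400]; cv2.imwrite("pics/sc.png",cv2.resize(s,None,fx=3.5,fy=3.5,interpolation=cv2.INTER_NEAREST))
E
```

```text
(no output)
```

View pics/tc.png

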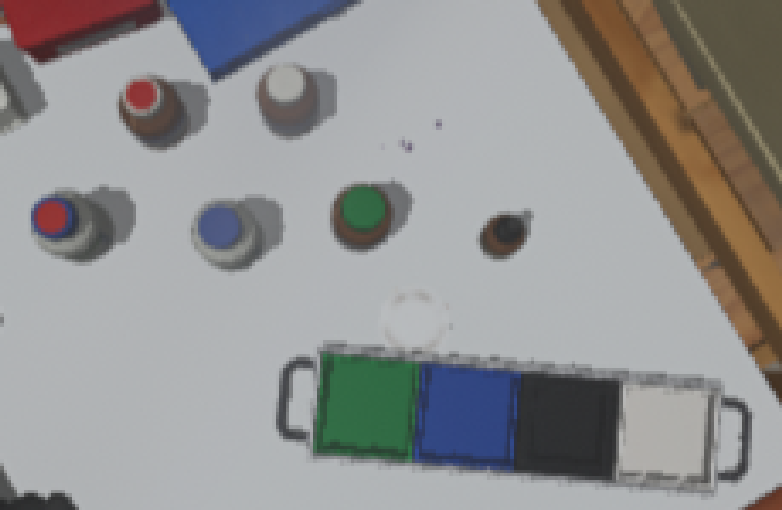

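View pics/sc.png

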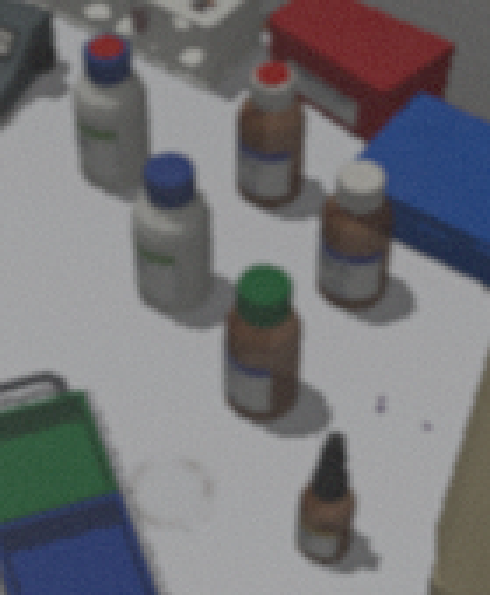

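Run:
```python
from h import *
im=cv2.imread("pics/top0.png"); big=cv2.resize(im,None,fx=4,fy=4,interpolation=cv2.INTER_CUBIC)
hsv=cv2.cvtColor(cv2.GaussianBlur(big,(5,5),0),cv2.COLOR_BGR2HSV)
H,S,V=[hsv[...,i].astype(int) for i in range(3)]
M={'blue':(H>105)&(H<130)&(S>80),'green':(H>55)&(H<85)&(S>90),'red':((H<8)|(H>172))&(S>130),'black':(V<75)&(S<110)}
for k,m in M.items():
    n,l,st,ce=cv2.connectedComponentsWithStats(m.astype(np.uint8))
    for i in range(1,n):
        u,v=(ce[i]+.5)/4-.5
        if st[i,4]>150 and 225<u<440 and 130<v<265: print(k,np.round((u,v),1),st[i,:4]/4,st[i,4]/16, 'ray', np.round(ray('top',(u,v),.092),4),np.round(ray('top',(u,v),.024),4))
# caddy liners rects
for k in('green','blue','black'):
    m=M[k].astype(np.uint8); m[:219*4]=0; m[:, :300*4]=0; m[265*4:]=0; m[:,405*4:]=0
    if k=='black': m[:,:372*4]=0
    m=cv2.morphologyEx(m,cv2.MORPH_CLOSE,np.ones((9,9)))
    c=max(cv2.findContours(m,0,2)[0],key=cv2.contourArea); r=cv2.minAreaRect(c); b=(cv2.boxPoints(r)+.5)/4-.5
    P=[ray('top',q,.024)[:2] for q in b]; print(k,np.round(b,1).tolist(),np.round(P,4).tolist(),np.mean(P,0))
```

```text
blue [238.5 184.2] [233.   178.     8.75  12.  ] 27.9375 ray [0.5704 0.3292 0.092 ] [0.5787 0.3437 0.024 ]
blue [283.9 186.1] [278.5  181.    11.5   11.25] 100.875 ray [0.5658 0.2289 0.092 ] [0.5736 0.235  0.024 ]
blue [356.9 242. ] [341.5  226.75  31.75  31.75] 859.4375 ray [0.4415 0.0685 0.092 ] [0.4389 0.061  0.024 ]
green [326.3 180.7] [320.75 175.25  12.25  12.  ] 116.625 ray [0.5775 0.1348 0.092 ] [0.5863 0.1329 0.024 ]
green [327.5 239.2] [312.5  224.    30.75  31.25] 801.0 ray [0.4482 0.133  0.092 ] [0.4461 0.131  0.024 ]
red [260.9 147.3] [257.5  144.25   7.75   7.25] 45.0625 ray [0.6534 0.2804 0.092 ] [0.6686 0.2909 0.024 ]
red [234.5 183.3] [230.75 179.5    8.5    8.5 ] 57.5625 ray [0.5725 0.338  0.092 ] [0.581  0.3533 0.024 ]
black [269.3 155.5] [261.75 147.75  12.25  13.25] 31.625 ray [0.6346 0.2617 0.092 ] [0.6483 0.2705 0.024 ]
black [328.9 184.8] [321.25 177.25  13.    11.5 ] 14.0625 ray [0.5683 0.1291 0.092 ] [0.5764 0.1267 0.024 ]
black [241.2 185.2] [239.  180.5   4.    9. ] 11.875 ray [0.5681 0.3233 0.092 ] [0.5762 0.3374 0.024 ]
black [368.9 187.3] [364.75 183.5 
[... 684 characters left out ...]
6875, 223.5], [343.20001220703125, 226.1999969482422], [340.6000061035156, 254.8000030517578]] [[0.4156, 0.1686], [0.4834, 0.1622], [0.4767, 0.0933], [0.4089, 0.1002]] [0.44613623 0.13108115]
blue [[340.70001220703125, 255.39999389648438], [343.29998779296875, 226.10000610351562], [373.1000061035156, 228.6999969482422], [370.5, 258.0]] [[0.4076, 0.0999], [0.477, 0.093], [0.4702, 0.0216], [0.4008, 0.029]] [0.43888915 0.06088501]
black [[369.8999938964844, 258.1000061035156], [372.3999938964844, 228.8000030517578], [402.29998779296875, 231.3000030517578], [399.8999938964844, 260.6000061035156]] [[0.4007, 0.0305], [0.4699, 0.0234], [0.4635, -0.0484], [0.3943, -0.0408]] [ 0.43211302 -0.00882206]
```

Run:
```python
from h import *
for n,t,s,z in (('blue',(283.9,186.1),(308.6,156.3),.098),('green',(326.3,180.7),(335.7,189.4),.092),('white',(304.4,144.1),(363.1,159.1),.092),('black',(368.9,187.3),(355.7,234.9),.080),('dw',(260.9,147.3),(337.9,131.1),.092),('db',(234.5,183.3),(290.3,123.3),.098)):
    print(n,np.round(ray('top',t,z),4),np.round(ray('scene',s,.091 if n=='black' else z),4))
# body bases / book corners
for q in ((282.6,142.9),(325.9,120)): print('book',[np.round(ray('top',q,z)[:2],3) for z in (0,.04)])
for q in ((395,175),(447,240),(430,215)): print('frame',[np.round(ray('top',q,z)[:2],3) for z in (0,.05)])
im=cv2.imread("pics/top0.png"); 
# white cap mask
c=im[135:160,295:320].mean(2).astype(int); print(c)
T=bot.calibration('top')['camera_from_world'];print(-T[:3,:3].T@T[:3,3])
```

```text
blue [0.5651 0.2283 0.098 ] [0.5676 0.2298 0.098 ]
green [0.5775 0.1347 0.092 ] [0.5803 0.1365 0.092 ]
white [0.6604 0.1832 0.092 ] [0.6622 0.1851 0.092 ]
black [0.5637 0.0382 0.08  ] [0.5668 0.0314 0.091 ]
dw [0.6533 0.2804 0.092 ] [0.6536 0.2782 0.092 ]
db [0.5718 0.3367 0.098 ] [0.5722 0.334  0.098 ]
book [array([0.685, 0.241]), array([0.676, 0.237])]
book [array([0.743, 0.132]), array([0.731, 0.133])]
frame [array([ 0.603, -0.039]), array([ 0.596, -0.028])]
frame [array([ 0.441, -0.164]), array([ 0.443, -0.146])]
frame [array([ 0.503, -0.124]), array([ 0.501, -0.108])]
[[ 71  74  91 117 144 170 172 174 173 172 172 173 172 172 173 172 173 173
  173 173 173 173 173 173 173]
 [ 82  97 139 158 172 174 173 173 172 173 173 173 173 173 172 172 172 172
  172 173 173 173 173 173 174]
 [134 145 171 173 173 173 172 172 172 173 172 172 172 174 173 173 174 173
  173 173 174 173 173 173 174]
 [171 173 174 174 172 170 165 169 162 161 160 152 161 171 173 174 173 174
  174 174 173 174 173 174 173]
 [174 174 173 169 152 153 159 164 157 155 154 143 138 143 155 171 174 173
  173 173 172 174 174 174 
[... 1440 characters left out ...]
 92
  102 117 118 119 124 152 176]
 [175 168 119  90  87  88  90  90  90  90  89  90  89  88  87  87  90  95
  106 117 126 147 154 174 177]
 [175 170 134 101  90  88  87  87  87  88  88  87  87  88  87  90  92  95
  112 126 153 174 176 177 177]
 [175 172 151 121  99  92  90  89  89  89  89  88  88  90  90  91  93 105
  125 153 175 178 176 177 176]
 [174 175 172 151 112  97  95  93  93  92  92  92  92  93  92  91 106 144
  155 175 177 176 177 177 176]
 [175 175 175 171 144 109 101  99  97  96  96  95  96  95  95 104 146 173
  176 177 176 176 176 176 177]
 [174 175 175 175 170 145 126 109 100  97  97  98  99 117 138 148 174 178
  177 177 176 176 177 177 177]]
[0.47308816 0.15698889 0.89516829]
```

Run:
```python
from h import *
t=cv2.imread("pics/top0.png")[170:205,350:390]; a=cv2.resize(t,None,fx=10,fy=10,interpolation=cv2.INTER_NEAREST)
s=cv2.imread("pics/scene0.png")[228:278,330:375]; b=cv2.resize(s,None,fx=8,fy=8,interpolation=cv2.INTER_NEAREST)
o=np.zeros((400,780,3),np.uint8); o[:350,:400]=a; o[:400,410:770]=b
cv2.imwrite("pics/bk.png",o)
```

```text
(no output)
```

View pics/bk.png

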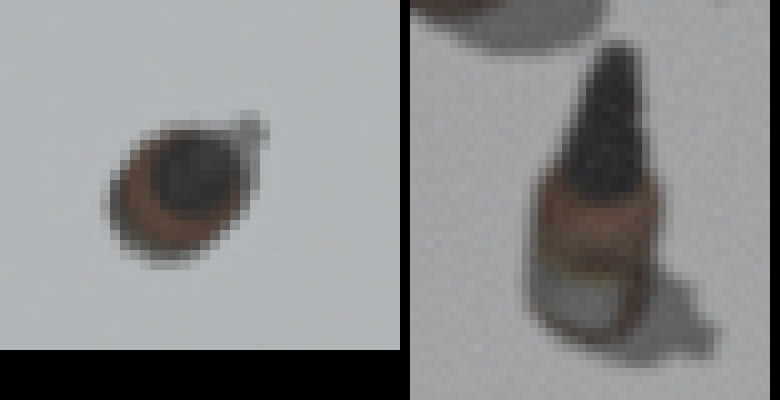

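Left: the collar disc of the dropper bottle sits near top (369.2,186.5). Right: its tip is near scene (355.4,233.6) and its base near (352.4,267).

Run:
```python
from h import *
for z in (.054,.06,.068): print(z,ray('top',(369.2,186.5),z))
print(ray('scene',(355.4,234),.09), ray('scene',(352.4,266),.0))
for p in ((.5645,.0345),(.5665,.0325)): print(proj('top',p+(.05,)),proj('top',p+(.06,)),proj('top',p+(.0,)),proj('scene',p+(.09,)),proj('scene',p+(.0,)),proj('scene',p+(.05,)))
```

```text
0.054 [0.56841752 0.03365153 0.054     ]
0.06 [0.56773755 0.03453129 0.06      ]
0.068 [0.56683091 0.0357043  0.068     ]
[0.56761487 0.03390762 0.09      ] [0.56475537 0.02911249 0.        ]
[368.62109954 188.3569927 ] [369.23743655 187.88972109] [365.74366223 190.53850176] [353.58479272 234.36380899] [350.92782968 263.75758463] [352.34897094 248.0356093 ]
[369.45780925 187.50453938] [370.0838908  187.02730034] [366.5348308 189.7326188] [355.1940819  234.84064627] [352.40625622 264.21800261] [353.89734785 248.50528052]
```

```bash
python3 - <<'E'
from h import *
im=bot.read_camera("wrist"); cv2.imwrite("pics/w0.png",im[:,:,::-1])
for n in('scene','top'):
    print(n,proj(n,(.175,.652,.25)),proj(n,(.175,.652,.45)))
def tri(a,b):
    A=[];B=[]
    for n,q in(('top',a),('scene',b)):
        c=bot.calibration(n);T=c["camera_from_world"];K=np.array([[c['fx'],0,c['cx']],[0,c['fy'],c['cy']],[0,0,1]])
        A.append(K@T[:3])
    X=cv2.triangulatePoints(A[0],A[1],np.float64(a).reshape(2,1),np.float64(b).reshape(2,1)); return (X[:3]/X[3]).ravel()
for z in (0,.1,.2,.3,.4):
    print(z,[ (np.round(ray('top',q,z)[:2],2)).tolist() for q in((180,380),(130,310),(190,240),(265,350),(240,270))])
E
cd pics; python3 -c "
import cv2
t=cv2.imread('top0.png')[170:400,0:290];cv2.imwrite('t2.png',cv2.resize(t,None,fx=2.6,fy=2.6))
t=cv2.imread('scene0.png')[0:230,0:290];cv2.imwrite('s2.png',cv2.resize(t,None,fx=2.6,fy=2.6))"
```

```text
scene [38.45382177 21.92279382] [-17.08297172 -92.27037651]
top [ 21.28344146 408.71336705] [-122.61388872  496.86237401]
0 [[0.12, 0.48], [0.28, 0.6], [0.45, 0.46], [0.18, 0.28], [0.37, 0.34]]
0.1 [[0.16, 0.44], [0.3, 0.55], [0.45, 0.43], [0.22, 0.27], [0.38, 0.32]]
0.2 [[0.2, 0.41], [0.32, 0.5], [0.45, 0.4], [0.25, 0.25], [0.4, 0.3]]
0.3 [[0.24, 0.37], [0.35, 0.45], [0.45, 0.36], [0.28, 0.24], [0.41, 0.28]]
0.4 [[0.28, 0.34], [0.37, 0.4], [0.46, 0.33], [0.31, 0.23], [0.42, 0.26]]
```

View pics/t2.png

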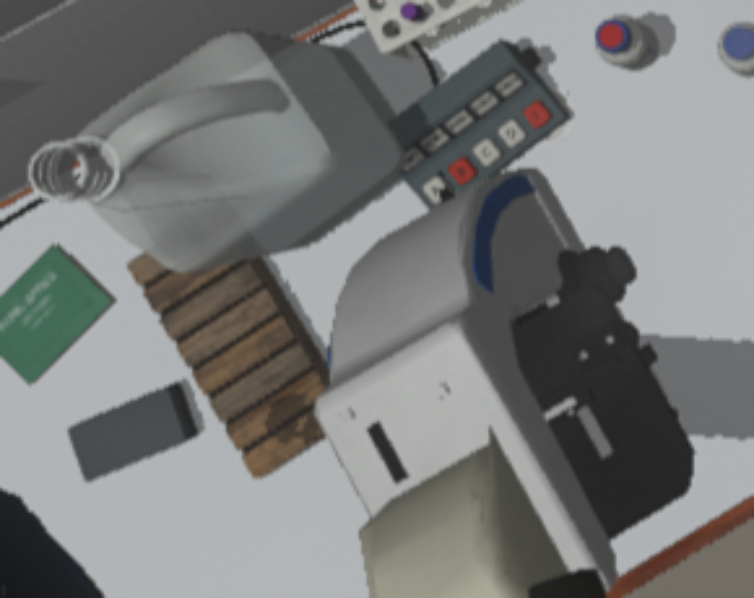

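View pics/s2.png

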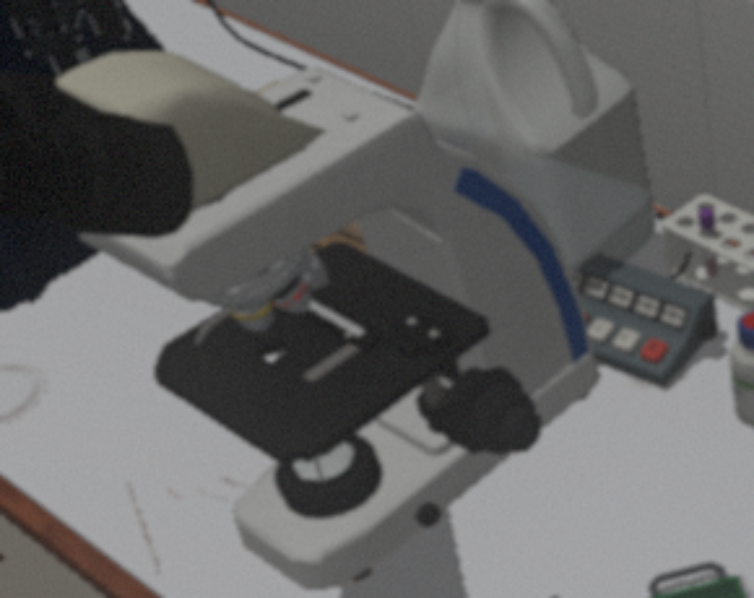

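View pics/w0.png

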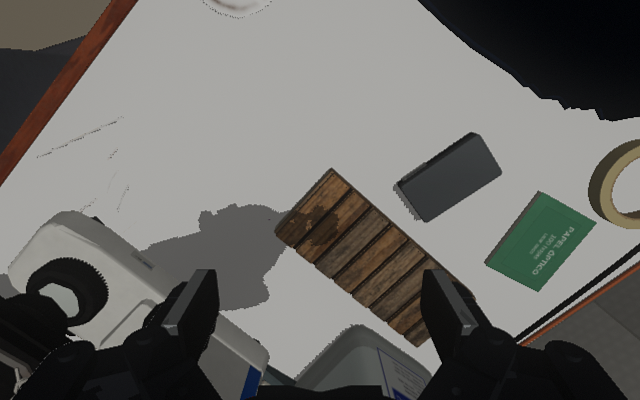

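Run:
```python
from h import *
def P(n):
    c=bot.calibration(n);T=c["camera_from_world"];return np.array([[c['fx'],0,c['cx']],[0,c['fy'],c['cy']],[0,0,1]])@T[:3]
def tri(a,b):
    X=cv2.triangulatePoints(P('top'),P('scene'),np.float64(a).reshape(2,1),np.float64(b).reshape(2,1)); return (X[:3]/X[3]).ravel()
for nm,a,b in(('slot',(148.8,343.8),(113.5,38)),('blue',(185.8,281.5),(178,69)),('beige',(190.4,339.2),(123,50)),('beigetip',(140,375),(25,33)),('canhandle',(108,207),(225,42)),('knob',(240,275),(205,155))): print(nm,np.round(tri(a,b),3))
for n in('scene','top'): print(n,proj(n,(.3,.4,.3)))
```

```text
slot [0.3   0.417 0.311]
blue [0.385 0.384 0.248]
beige [0.31  0.348 0.324]
beigetip [0.212 0.412 0.345]
canhandle [0.517 0.57  0.167]
knob [0.383 0.32  0.096]
scene [115.33913532  48.78781321]
top [162.97379944 338.98719359]
```

The microscope head (up to about z 0.35) stands between the start pose and the bottles. I'll rise to about z 0.5 and cross over it, turning the jaws to the liner's x axis on the way.

Emit:
{"fn": "drive_tool", "kwargs": {"increments": "0 0 0.032 0;0 0 0.032 0;0 0 0.032 0;0 0 0.032 0;0 0 0.032 0;0 0 0.032 0;0 0 0.032 0;0 0 0.032 0;0 0 0 0", "grip": 0.85}}

```text
t: 0.9
eef_pos: [0.175, 0.653, 0.5167]
tool_rot: [0.0, 0.131, 0.991, 0.005]
contact_force: [-0.3, 0.3, 1.5]
gripper_width: 0.853
```

Emit:
{"fn": "drive_tool", "kwargs": {"increments": "0.012 -0.012 0 -0.06;0.025 -0.027 0 -0.09;0.025 -0.027 0 -0.09;0.025 -0.027 0 -0.09;0.025 -0.027 0 -0.09;0.025 -0.027 0 -0.09;0.025 -0.027 0 -0.09;0.025 -0.027 0 -0.09;0.025 -0.027 0 -0.09;0.025 -0.027 0 -0.09;0.025 -0.027 0 -0.09;0.025 -0.027 0 -0.09"}}

```text
t: 1.9
eef_pos: [0.4625, 0.3413, 0.509]
tool_rot: [-0.0, 0.612, 0.791, -0.0]
contact_force: [0.2, 0.8, 0.3]
gripper_width: 0.847
```

```bash
cat >> h.py <<'E'
def st():
    o=bot.get_obs(); w,x,y,z=o['tool_rot']
    Y=np.array([2*(x*y-w*z),1-2*(x*x+z*z)])
    print('t %.2f'%o['t'],'pos',np.round(o['eef_pos'],4),'jaw deg %.1f'%np.degrees(np.arctan2(Y[1],Y[0])),'w %.3f'%o['gripper_width'],'F',np.round(o['contact_force'],1)); return o
E
python3 -c "
from h import *
o=st();print(o['q'])"
```

```text
t 1.90 pos [0.4625 0.3413 0.509 ] jaw deg 14.6 w 0.847 F [0.2 0.8 0.3]
[-1.05509241  0.18098601  0.38206031  1.41975116 -0.06735251  1.55386648
 -0.42298259]
```

Emit:
{"fn": "drive_tool", "kwargs": {"increments": "0.0208 -0.0224 -0.01 -0.0708;0.0208 -0.0224 -0.03 -0.0708;0.0208 -0.0224 -0.03 -0.0708;0.0208 -0.0224 -0.03 -0.0708;0.0208 -0.0224 -0.03 -0.0708;0 0 -0.03 0;0 0 -0.03 0;0 0 -0.02 0;0 0 0 0;0 0 0 0"}}

```text
t: 2.73
eef_pos: [0.5629, 0.2333, 0.3018]
tool_rot: [-0.0, 0.74, 0.673, -0.001]
contact_force: [0.1, -0.4, -0.0]
gripper_width: 0.851
```

```bash
python3 -c "
from h import *
o=st();c=bot.calibration('wrist');im=bot.read_camera('wrist');cv2.imwrite('pics/w1.png',im[:,:,::-1]);np.save('c1.npy',c)
for n,p in dict(blue=(.5663,.229,.098),green=(.579,.1356,.092),white=(.662,.1855,.092),black=(.5675,.0338,.091),lg=(.4461,.1320,.024),lb=(.4389,.0609,.024)).items(): print(n,np.round(proj('wrist',p,c),1))
"
```

```text
t 2.73 pos [0.5629 0.2333 0.3018] jaw deg -5.4 w 0.851 F [ 0.1 -0.4 -0. ]
blue [323.5 174.6]
green [343.8 258.6]
white [424.3 206.7]
black [340.1 338.5]
lg [233.1 243.3]
lb [237.  293.1]
```

View pics/w1.png

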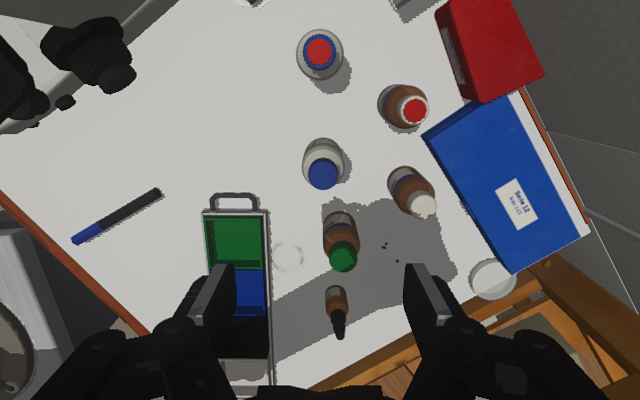

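The wrist picture agrees with my estimates: blue cap at (323,174), green (343,257), white (424,205), black tip (340,336), all within about 2 px. Descending on the blue bottle.

Emit:
{"fn": "drive_tool", "kwargs": {"increments": "0.0034 -0.0043 -0.01 -0.005;0 0 -0.03 0;0 0 -0.03 0;0 0 -0.03 0;0 0 -0.03 0;0 0 -0.03 0;0 0 -0.03 0;0 0 -0.02 0;0 0 -0.02 0;0 0 -0.015 0;0 0 -0.004 0;0 0 0 0"}}

```text
t: 3.78
eef_pos: [0.5671, 0.229, 0.0532]
tool_rot: [0.0, 0.742, 0.671, -0.0]
contact_force: [-0.0, -0.2, -0.7]
gripper_width: 0.846
```

```bash
python3 -c "
from h import *
st();im=bot.read_camera('wrist');cv2.imwrite('pics/w2.png',im[:,:,::-1])"
```

```text
t 3.78 pos [0.5671 0.229  0.0532] jaw deg -5.7 w 0.846 F [-0.  -0.2 -0.7]
```

View pics/w2.png

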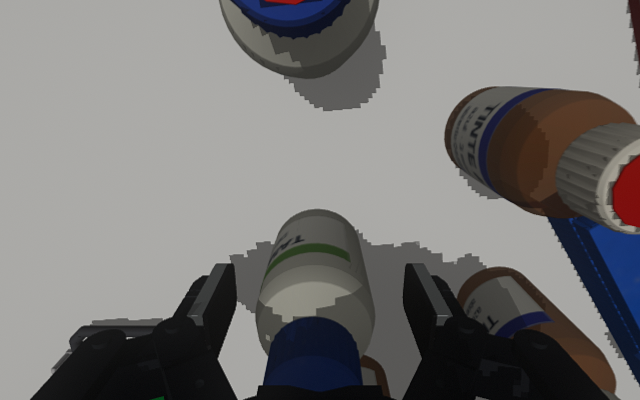

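The blue bottle stands centred between the fingers (u≈316 against 320). Closing.

Emit:
{"fn": "drive_tool", "kwargs": {"increments": "0 0 0 0;0 0 0 0;0 0 0 0;0 0 0 0;0 0 0 0;0 0 0 0;0 0 0 0;0 0 0 0", "grip": 0, "squeeze": 40}}

```text
t: 4.5
eef_pos: [0.5677, 0.2296, 0.0551]
tool_rot: [0.0, 0.742, 0.671, 0.001]
contact_force: [-1.4, 0.6, 6.3]
gripper_width: 0.511
```

Emit:
{"fn": "drive_tool", "kwargs": {"increments": "0 0 0.005 0;0 0 0.01 0;0 0 0.02 0;0 0 0.025 0;0 0 0.025 0;0 0 0.025 0;0 0 0.025 0;0 0 0.015 0;0 0 0 0"}}

```text
t: 5.25
eef_pos: [0.5689, 0.2296, 0.2082]
tool_rot: [0.001, 0.742, 0.671, 0.004]
contact_force: [0.6, 0.5, -0.8]
gripper_width: 0.511
```

```bash
python3 -c "
from h import *
st();im=bot.read_camera('scene');cv2.imwrite('pics/s3.png',im[:,:,::-1])"
```

```text
t 5.25 pos [0.5689 0.2296 0.2082] jaw deg -5.8 w 0.511 F [ 0.6  0.5 -0.8]
```

View pics/s3.png

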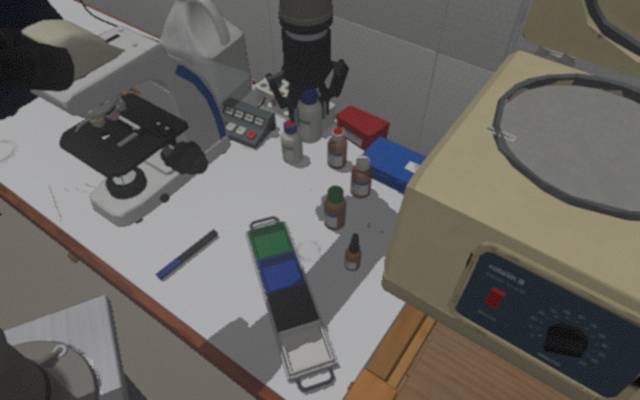

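Blue bottle is held upright. Carrying it to the blue liner.

Emit:
{"fn": "drive_tool", "kwargs": {"increments": "-0.0085 -0.0113 0 0;-0.0185 -0.024 0 0;-0.0185 -0.024 0 0;-0.0185 -0.024 0 0;-0.0185 -0.024 0 0;-0.0185 -0.024 0 0;-0.0185 -0.024 0 0;-0.0103 -0.013 0 0;0 0 0 0;0 0 0 0"}}

```text
t: 6.13
eef_pos: [0.436, 0.0603, 0.203]
tool_rot: [-0.0, 0.742, 0.67, -0.0]
contact_force: [0.7, 0.6, -2.1]
gripper_width: 0.514
```

```bash
python3 -c "
from h import *
st();im=bot.read_camera('top');cv2.imwrite('pics/t4.png',im[:,:,::-1])"
```

```text
t 6.13 pos [0.436  0.0603 0.203 ] jaw deg -5.8 w 0.514 F [ 0.7  0.6 -2.1]
```

View pics/t4.png

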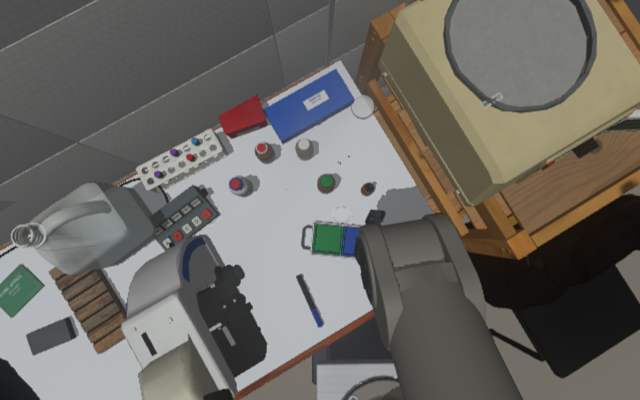

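The arm hides the liner from above, so I'll go by the coordinates. Lowering now, with a small correction.

Emit:
{"fn": "drive_tool", "kwargs": {"increments": "0.0025 0.001 -0.015 0;0 0 -0.025 0;0 0 -0.025 0;0 0 -0.025 0;0 0 -0.02 0;0 0 -0.012 0;0 0 -0.008 0;0 0 -0.005 0;0 0 0 0;0 0 0 0"}}

```text
t: 7.02
eef_pos: [0.44, 0.0621, 0.0688]
tool_rot: [0.0, 0.741, 0.671, 0.0]
contact_force: [-0.2, 0.3, -0.8]
gripper_width: 0.509
```

```bash
python3 -c "
from h import *
st();im=bot.read_camera('scene');cv2.imwrite('pics/s5.png',cv2.resize(im[200:400,180:400,::-1],None,fx=3,fy=3));im=bot.read_camera('wrist');cv2.imwrite('pics/w5.png',im[:,:,::-1])"
```

```text
t 7.02 pos [0.44   0.0621 0.0688] jaw deg -5.7 w 0.509 F [-0.2  0.3 -0.8]
```

View pics/s5.png

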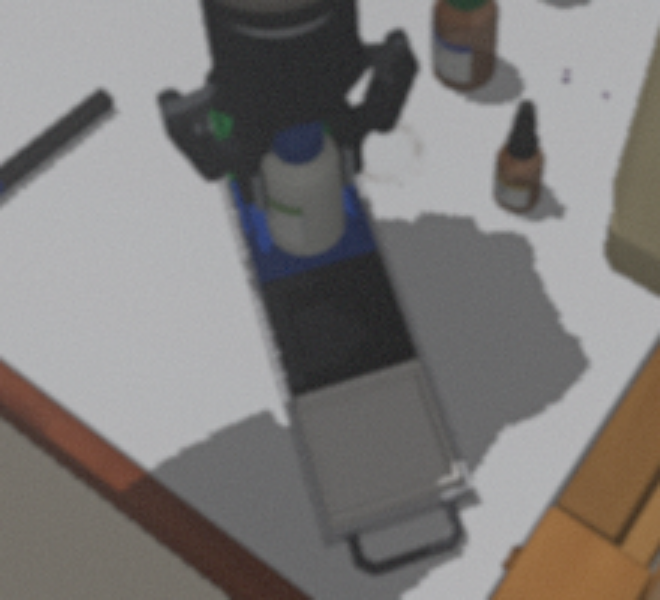

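View pics/w5.png

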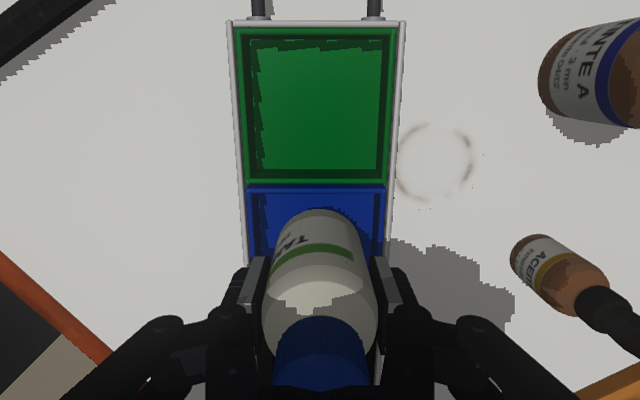

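The bottle is centred across the blue liner and about 7 mm above its floor. Lowering the rest.

Emit:
{"fn": "drive_tool", "kwargs": {"increments": "0 0 -0.002 0;0 0 -0.002 0;0 0 -0.002 0;0 0 -0.0015 0;0 0 -0.0005 0;0 0 0 0;0 0 0 0"}}

```text
t: 7.7
eef_pos: [0.4395, 0.0619, 0.0606]
tool_rot: [-0.0, 0.742, 0.671, 0.0]
contact_force: [-0.0, -0.1, 0.9]
gripper_width: 0.511
```

Emit:
{"fn": "drive_tool", "kwargs": {"increments": "0 0 0 0;0 0 0 0;0 0 0 0;0 0 0 0;0 0 0 0;0 0 0.015 0;0 0 0.03 0;0 0 0.03 0;0 0 0.03 0;0 0 0.03 0;0 0 0.02 0", "grip": 0.85}}

```text
t: 8.62
eef_pos: [0.4402, 0.0617, 0.2181]
tool_rot: [0.0, 0.742, 0.671, 0.001]
contact_force: [1.0, 0.5, -0.4]
gripper_width: 0.846
```

```bash
python3 -c "
from h import *
st();im=bot.read_camera('scene');cv2.imwrite('pics/s6.png',cv2.resize(im[100:400,180:450,::-1],None,fx=2,fy=2));"
```

```text
t 8.62 pos [0.4402 0.0617 0.2181] jaw deg -5.8 w 0.846 F [ 1.   0.5 -0.4]
```

View pics/s6.png

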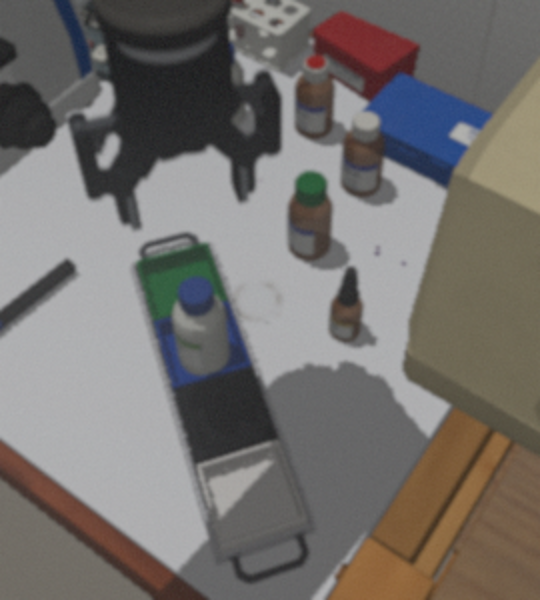

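Blue is standing in its liner. Green next.

Emit:
{"fn": "drive_tool", "kwargs": {"increments": "0.0188 0.0099 0 0;0.03 0.016 0 0;0.03 0.016 0 0;0.03 0.016 0 0;0.03 0.016 0 0;0 0 0 0;0 0 -0.02 0;0 0 -0.03 0;0 0 0 0;0 0 0 0"}}

```text
t: 9.5
eef_pos: [0.5769, 0.1353, 0.1643]
tool_rot: [-0.001, 0.742, 0.671, -0.002]
contact_force: [-0.1, -0.1, 1.0]
gripper_width: 0.847
```

```bash
python3 -c "
from h import *
st();c=bot.calibration('wrist');im=bot.read_camera('wrist');cv2.imwrite('pics/w7.png',im[:,:,::-1])
print(proj('wrist',(.579,.1356,.092),c))"
```

```text
t 9.50 pos [0.5769 0.1353 0.1643] jaw deg -5.7 w 0.847 F [-0.1 -0.1  1. ]
[322.86335067 226.22424556]
```

View pics/w7.png

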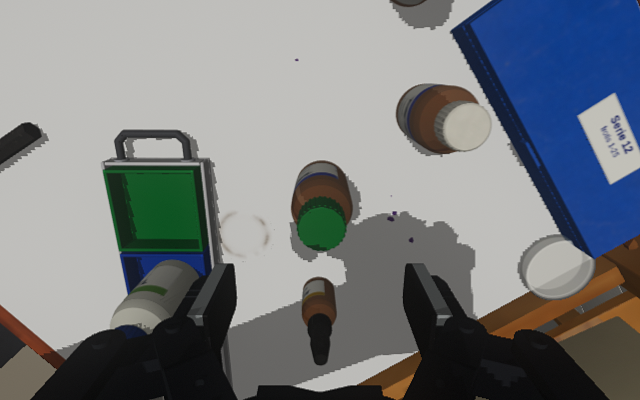

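The green cap is at (322,225) against a predicted (323,226). Descending and closing.

Emit:
{"fn": "drive_tool", "kwargs": {"increments": "0.002 0 -0.02 0;0 0 -0.03 0;0 0 -0.03 0;0 0 -0.02 0;0 0 -0.012 0;0 0 -0.004 0;0 0 0 0"}}

```text
t: 10.13
eef_pos: [0.5809, 0.1358, 0.0501]
tool_rot: [0.0, 0.742, 0.671, 0.0]
contact_force: [-0.0, 0.1, -0.1]
gripper_width: 0.846
```

Emit:
{"fn": "drive_tool", "kwargs": {"increments": "0 0 0 0;0 0 0 0;0 0 0 0;0 0 0 0;0 0 0 0;0 0 0 0;0 0 0 0;0 0 0 0", "grip": 0, "squeeze": 40}}

```text
t: 10.8
eef_pos: [0.5812, 0.1361, 0.0513]
tool_rot: [0.0, 0.742, 0.671, 0.001]
contact_force: [-2.5, 0.3, 5.2]
gripper_width: 0.469
```

```bash
python3 -c "
from h import *
st();im=bot.read_camera('wrist');cv2.imwrite('pics/w8.png',im[:,:,::-1])"
```

```text
t 10.80 pos [0.5812 0.1361 0.0513] jaw deg -5.7 w 0.469 F [-2.5  0.3  5.2]
```

View pics/w8.png

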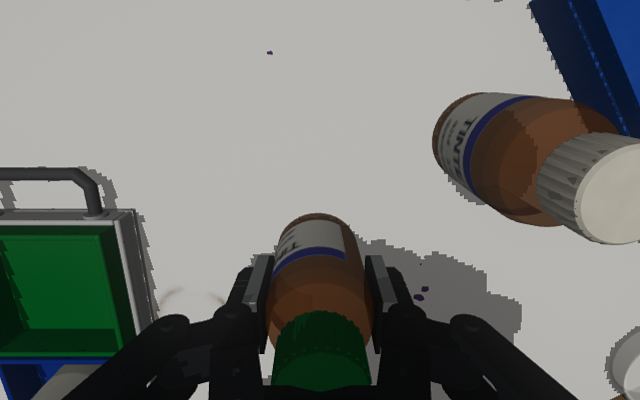

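Emit:
{"fn": "drive_tool", "kwargs": {"increments": "0 0 0.005 0;0 0 0.01 0;0 0 0.02 0;0 0 0.025 0;0 0 0.025 0;0 0 0.025 0;0 0 0.025 0;0 0 0.015 0;0 0 0 0"}}

```text
t: 11.6
eef_pos: [0.5825, 0.1359, 0.2042]
tool_rot: [0.001, 0.742, 0.671, 0.003]
contact_force: [0.5, 0.5, -1.7]
gripper_width: 0.466
```

Emit:
{"fn": "drive_tool", "kwargs": {"increments": "-0.0131 -0.0004 0 0;-0.024 -0.0007 0 0;-0.024 -0.0007 0 0;-0.024 -0.0007 0 0;-0.024 -0.0007 0 0;-0.017 -0.0007 0 0;-0.008 0 0 0;0 0 0 0;0 0 0 0"}}

```text
t: 12.35
eef_pos: [0.4468, 0.1321, 0.1998]
tool_rot: [0.0, 0.741, 0.671, 0.001]
contact_force: [-0.0, 0.1, -1.0]
gripper_width: 0.468
```

Emit:
{"fn": "drive_tool", "kwargs": {"increments": "-0.0005 0 -0.015 0;0 0 -0.025 0;0 0 -0.025 0;0 0 -0.025 0;0 0 -0.02 0;0 0 -0.012 0;0 0 -0.008 0;0 0 -0.005 0;0 0 0 0;0 0 0 0"}}

```text
t: 13.18
eef_pos: [0.4466, 0.1319, 0.0649]
tool_rot: [0.0, 0.742, 0.671, 0.0]
contact_force: [-0.8, 1.3, -0.4]
gripper_width: 0.468
```

```bash
python3 -c "
from h import *
st();im=bot.read_camera('wrist');cv2.imwrite('pics/w9.png',im[:,:,::-1])
im=bot.read_camera('scene');cv2.imwrite('pics/s9.png',cv2.resize(im[150:400,180:450,::-1],None,fx=2,fy=2));"
```

```text
t 13.18 pos [0.4466 0.1319 0.0649] jaw deg -5.7 w 0.468 F [-0.8  1.3 -0.4]
```

View pics/w9.png

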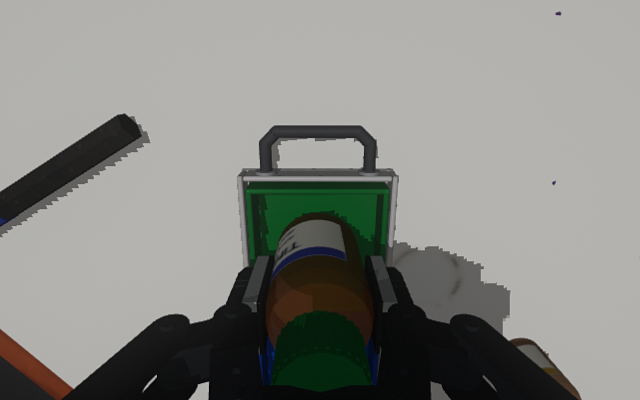

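View pics/s9.png

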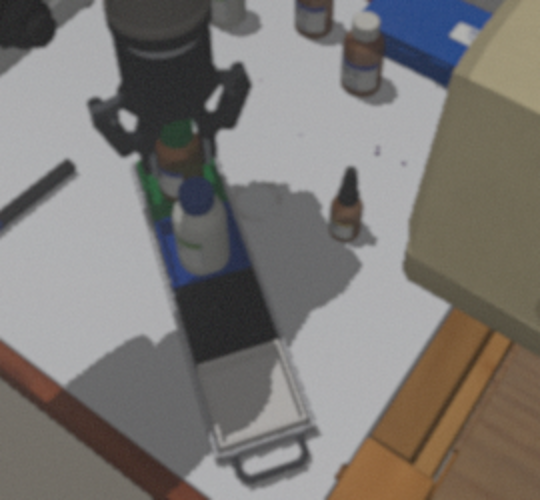

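Centred in the green liner. Lowering the last 8 mm and releasing.

Emit:
{"fn": "drive_tool", "kwargs": {"increments": "0 0 -0.002 0;0 0 -0.002 0;0 0 -0.002 0;0 0 -0.0015 0;0 0 -0.0005 0;0 0 0 0;0 0 0 0"}}

```text
t: 13.87
eef_pos: [0.4457, 0.1319, 0.0568]
tool_rot: [-0.0, 0.742, 0.671, 0.0]
contact_force: [-0.9, 0.1, 4.6]
gripper_width: 0.467
```

Emit:
{"fn": "drive_tool", "kwargs": {"increments": "0 0 0 0;0 0 0 0;0 0 0 0;0 0 0 0;0 0 0 0;0 0 0.015 0;0 0 0.03 0;0 0 0.03 0;0 0 0.03 0;0 0 0.03 0;0 0 0.02 0;0 0 0 0", "grip": 0.85}}

```text
t: 14.87
eef_pos: [0.448, 0.1326, 0.2154]
tool_rot: [0.0, 0.742, 0.671, 0.004]
contact_force: [0.0, 0.5, 0.6]
gripper_width: 0.851
```

Emit:
{"fn": "drive_tool", "kwargs": {"increments": "0.0155 -0.0128 0 0;0.026 -0.0215 0 0;0.026 -0.0215 0 0;0.026 -0.0215 0 0;0.026 -0.0215 0 0;0 0 -0.01 0;0 0 -0.025 0;0 0 -0.02 0;0 0 0 0;0 0 0 0", "grip": 0.7}}

```text
t: 15.7
eef_pos: [0.5641, 0.0329, 0.1553]
tool_rot: [-0.001, 0.742, 0.671, -0.002]
contact_force: [-0.5, 0.3, 0.3]
gripper_width: 0.701
```

```bash
python3 -c "
from h import *
st();c=bot.calibration('wrist');im=bot.read_camera('wrist');cv2.imwrite('pics/w10.png',im[:,:,::-1])
print(proj('wrist',(.5675,.0338,.091),c),proj('wrist',(.5675,.0338,.0),c))
im=bot.read_camera('scene');cv2.imwrite('pics/s10.png',cv2.resize(im[100:400,180:450,::-1],None,fx=2,fy=2))"
```

```text
t 15.70 pos [0.5641 0.0329 0.1553] jaw deg -5.7 w 0.701 F [-0.5  0.3  0.3]
[325.15586602 230.77733402] [323.75842366 184.21170694]
```

View pics/w10.png

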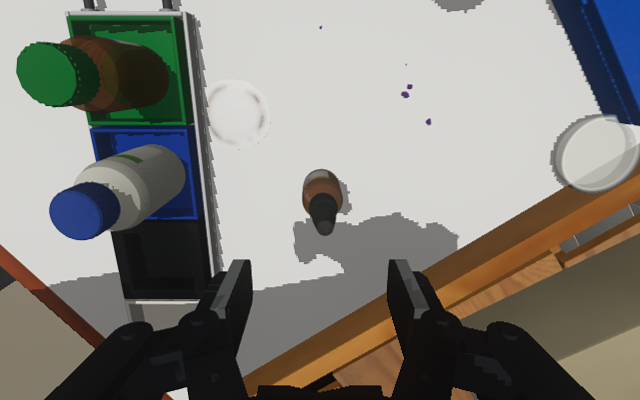

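View pics/s10.png

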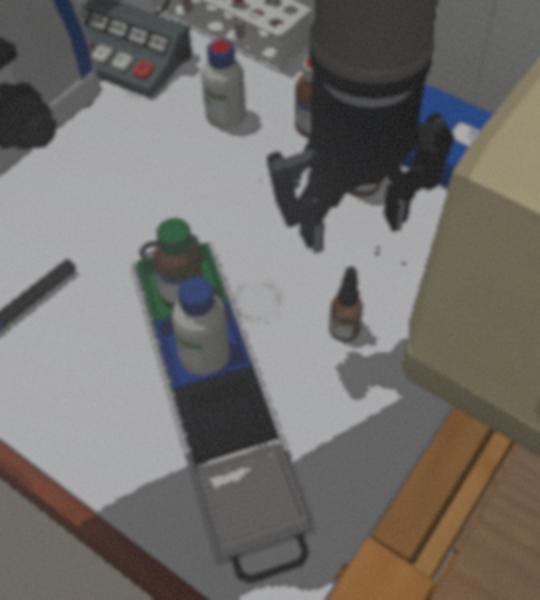

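Dropper tip at (325,233) against a predicted (325,231), good. Descending.

Emit:
{"fn": "drive_tool", "kwargs": {"increments": "0.003 0.001 -0.02 0;0 0 -0.03 0;0 0 -0.025 0;0 0 -0.02 0;0 0 -0.01 0;0 0 -0.004 0;0 0 0 0;0 0 0 0"}}

```text
t: 16.47
eef_pos: [0.5693, 0.0341, 0.0489]
tool_rot: [0.001, 0.742, 0.671, 0.001]
contact_force: [0.2, 0.1, 0.8]
gripper_width: 0.698
```

```bash
python3 -c "
from h import *
st();im=bot.read_camera('wrist');cv2.imwrite('pics/w11.png',im[:,:,::-1])"
```

```text
t 16.47 pos [0.5693 0.0341 0.0489] jaw deg -5.7 w 0.698 F [0.2 0.1 0.8]
```

View pics/w11.png

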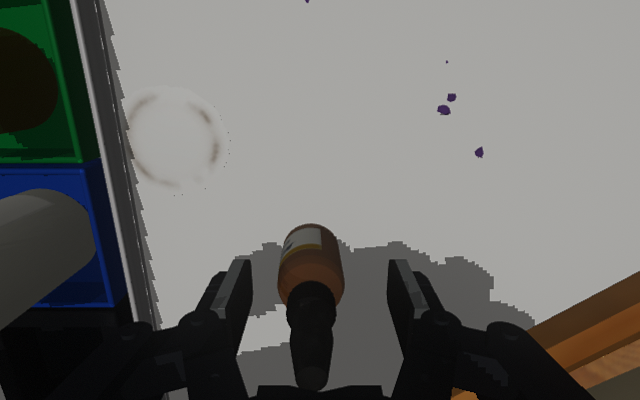

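The dropper bottle is about 3 mm off centre (u≈311 against 320). Nudging over and closing.

Emit:
{"fn": "drive_tool", "kwargs": {"increments": "-0.0035 0 -0.003 0;0 0 0 0"}}

```text
t: 16.68
eef_pos: [0.5644, 0.0342, 0.045]
tool_rot: [0.0, 0.742, 0.671, 0.0]
contact_force: [-0.4, -0.2, -0.6]
gripper_width: 0.701
```

Emit:
{"fn": "drive_tool", "kwargs": {"increments": "0 0 0 0;0 0 0 0;0 0 0 0;0 0 0 0;0 0 0 0;0 0 0 0;0 0 0 0;0 0 0 0", "grip": 0, "squeeze": 40}}

```text
t: 17.35
eef_pos: [0.565, 0.034, 0.045]
tool_rot: [0.0, 0.742, 0.671, 0.0]
contact_force: [-0.3, 0.4, 5.5]
gripper_width: 0.315
```

```bash
python3 -c "
from h import *
st();im=bot.read_camera('wrist');cv2.imwrite('pics/w12.png',im[:,:,::-1])"
```

```text
t 17.35 pos [0.565 0.034 0.045] jaw deg -5.7 w 0.315 F [-0.3  0.4  5.5]
```

View pics/w12.png

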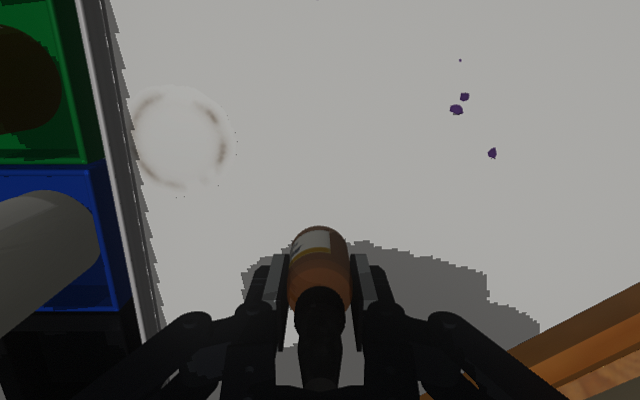

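Emit:
{"fn": "drive_tool", "kwargs": {"increments": "0 0 0.005 0;0 0 0.01 0;0 0 0.02 0;0 0 0.025 0;0 0 0.025 0;0 0 0.025 0;0 0 0.025 0;0 0 0.015 0;0 0 0 0"}}

```text
t: 18.15
eef_pos: [0.5667, 0.0339, 0.1985]
tool_rot: [0.002, 0.742, 0.671, 0.003]
contact_force: [0.4, -0.3, -1.6]
gripper_width: 0.316
```

Emit:
{"fn": "drive_tool", "kwargs": {"increments": "-0.0133 -0.0043 0 0;-0.024 -0.0078 0 0;-0.024 -0.0078 0 0;-0.024 -0.0078 0 0;-0.024 -0.0078 0 0;-0.017 -0.0055 0 0;-0.007 -0.0023 0 0;0 0 0 0;0 0 0 0"}}

```text
t: 18.9
eef_pos: [0.4322, -0.0088, 0.1948]
tool_rot: [0.0, 0.741, 0.671, 0.001]
contact_force: [0.7, 0.4, -0.7]
gripper_width: 0.314
```

```bash
python3 -c "
from h import *
st();im=bot.read_camera('scene');cv2.imwrite('pics/s12.png',cv2.resize(im[100:400,180:450,::-1],None,fx=2,fy=2))"
```

```text
t 18.90 pos [ 0.4322 -0.0088  0.1948] jaw deg -5.7 w 0.314 F [ 0.7  0.4 -0.7]
```

View pics/s12.png

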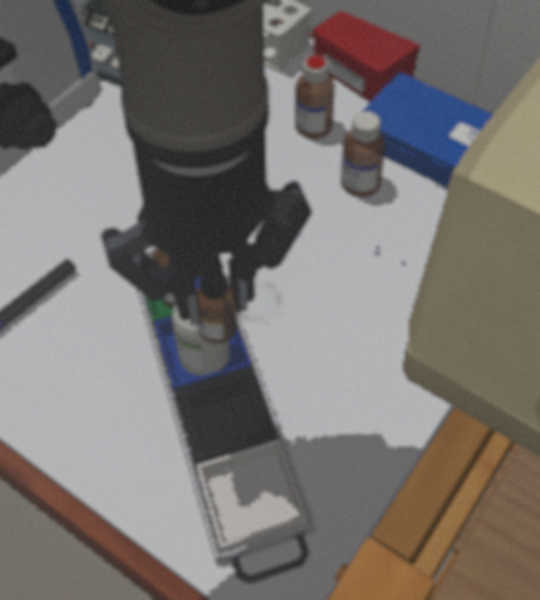

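Emit:
{"fn": "drive_tool", "kwargs": {"increments": "0 0 -0.015 0;0 0 -0.025 0;0 0 -0.025 0;0 0 -0.025 0;0 0 -0.02 0;0 0 -0.013 0;0 0 -0.008 0;0 0 -0.005 0;0 0 0 0;0 0 0 0"}}

```text
t: 19.78
eef_pos: [0.4322, -0.0092, 0.0588]
tool_rot: [0.0, 0.742, 0.671, 0.0]
contact_force: [0.6, -0.6, -0.4]
gripper_width: 0.315
```

```bash
python3 -c "
from h import *
st();im=bot.read_camera('wrist');cv2.imwrite('pics/w13.png',im[:,:,::-1])
im=bot.read_camera('scene');cv2.imwrite('pics/s13.png',cv2.resize(im[200:400,200:400,::-1],None,fx=2.9,fy=2.9));"
```

```text
t 19.78 pos [ 0.4322 -0.0092  0.0588] jaw deg -5.7 w 0.315 F [ 0.6 -0.6 -0.4]
```

View pics/w13.png

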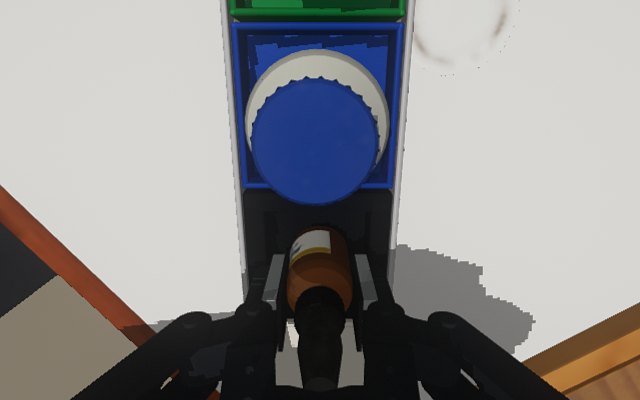

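View pics/s13.png

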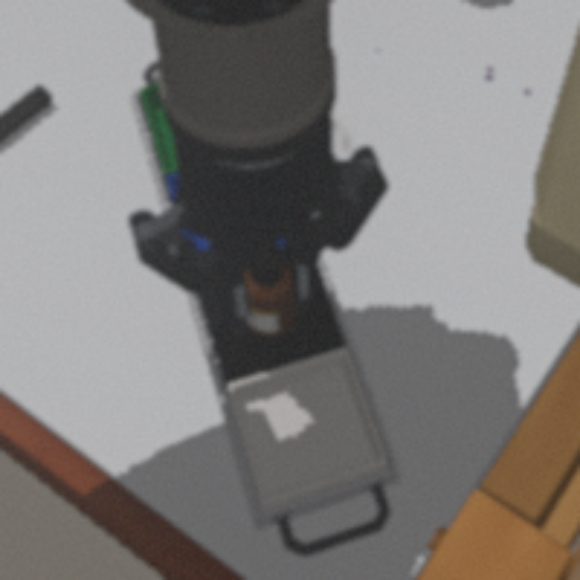

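Emit:
{"fn": "drive_tool", "kwargs": {"increments": "0 0 -0.002 0;0 0 -0.002 0;0 0 -0.002 0;0 0 -0.0015 0;0 0 -0.0005 0;0 0 0 0;0 0 0 0"}}

```text
t: 20.47
eef_pos: [0.4314, -0.0093, 0.0506]
tool_rot: [-0.0, 0.742, 0.671, -0.0]
contact_force: [-0.1, -0.3, -0.3]
gripper_width: 0.313
```

```bash
python3 -c "
from h import *
st();im=bot.read_camera('wrist');cv2.imwrite('pics/w14.png',im[:,:,::-1])"
```

```text
t 20.47 pos [ 0.4314 -0.0093  0.0506] jaw deg -5.7 w 0.313 F [-0.1 -0.3 -0.3]
```

View pics/w14.png

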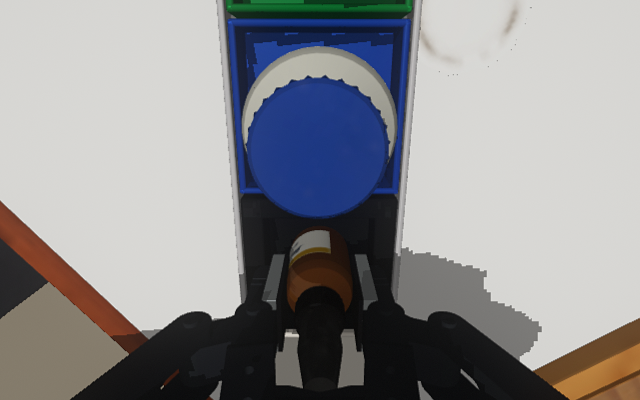

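No contact force yet. Easing down 1.5 mm more.

Emit:
{"fn": "drive_tool", "kwargs": {"increments": "0 0 -0.001 0;0 0 -0.0005 0;0 0 0 0;0 0 0 0"}}

```text
t: 20.85
eef_pos: [0.4316, -0.0093, 0.0502]
tool_rot: [-0.0, 0.742, 0.671, 0.001]
contact_force: [-5.0, -0.1, 23.2]
gripper_width: 0.316
```

Emit:
{"fn": "drive_tool", "kwargs": {"increments": "0 0 0.001 0;0 0 0 0;0 0 0 0"}}

```text
t: 21.1
eef_pos: [0.4317, -0.0093, 0.0504]
tool_rot: [0.0, 0.742, 0.671, 0.0]
contact_force: [-1.4, 0.2, 9.2]
gripper_width: 0.319
```

Emit:
{"fn": "drive_tool", "kwargs": {"increments": "0 0 0 0;0 0 0 0;0 0 0 0;0 0 0 0;0 0 0 0;0 0 0 0;0 0 0.015 0;0 0 0.03 0;0 0 0.03 0;0 0 0.03 0;0 0 0.03 0;0 0 0.02 0", "grip": 0.75}}

```text
t: 22.1
eef_pos: [0.432, -0.0096, 0.2073]
tool_rot: [0.001, 0.742, 0.671, 0.001]
contact_force: [1.1, 0.0, 1.2]
gripper_width: 0.75
```

```bash
python3 -c "
from h import *
st();im=bot.read_camera('scene');cv2.imwrite('pics/s15.png',cv2.resize(im[100:400,180:450,::-1],None,fx=2,fy=2))"
```

```text
t 22.10 pos [ 0.432  -0.0096  0.2073] jaw deg -5.8 w 0.750 F [1.1 0.  1.2]
```

View pics/s15.png

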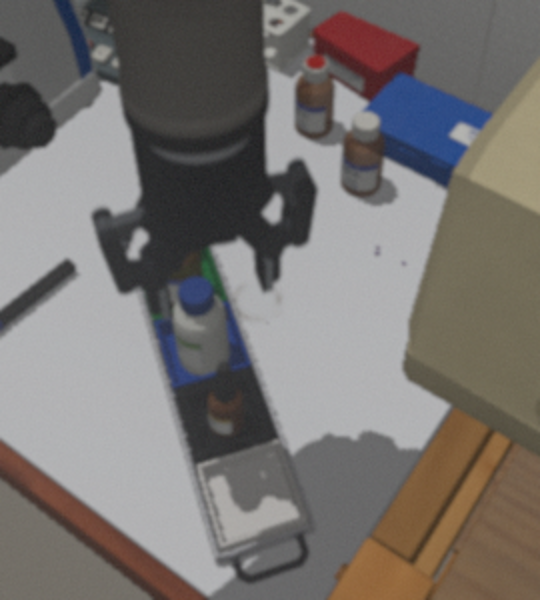

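Black is standing in its liner. Last is white, near the blue book and the dotted white bottle, so I'll turn the jaws to about -50°, clear of both.

Emit:
{"fn": "drive_tool", "kwargs": {"increments": "0.012 0.01 0 -0.05;0.023 0.0195 0 -0.08;0.023 0.0195 0 -0.08;0.023 0.0195 0 -0.08;0.023 0.0195 0 -0.08;0.023 0.0195 0 -0.08;0.023 0.0195 0 -0.08;0.023 0.0195 0 -0.08;0.023 0.0195 0 -0.08;0.023 0.0195 0 -0.08;0.011 0.0096 0 -0.003;0 0 0 0", "grip": 0.75}}

```text
t: 23.15
eef_pos: [0.6629, 0.1895, 0.2035]
tool_rot: [0.0, 0.939, 0.344, 0.0]
contact_force: [-0.1, 0.5, 0.6]
gripper_width: 0.75
```

```bash
python3 -c "
from h import *
st();c=bot.calibration('wrist');im=bot.read_camera('wrist');cv2.imwrite('pics/w16.png',im[:,:,::-1])
print(proj('wrist',(.662,.1855,.092),c),bot.get_obs()['q'])
im=bot.read_camera('top');cv2.imwrite('pics/t16.png',im[:,:,::-1])"
```

```text
t 23.15 pos [0.6629 0.1895 0.2035] jaw deg -49.8 w 0.750 F [-0.1  0.5  0.6]
[322.54565734 209.08439908] [-0.84103733  0.64421996  0.72804038  1.60354632 -0.46993739  1.07751122
 -0.85575258]
```

View pics/w16.png

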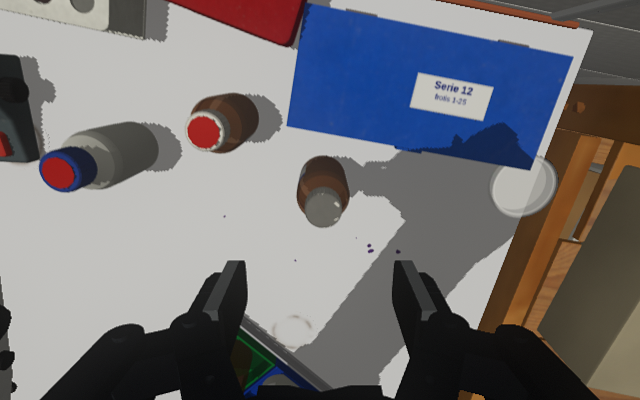

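View pics/t16.png

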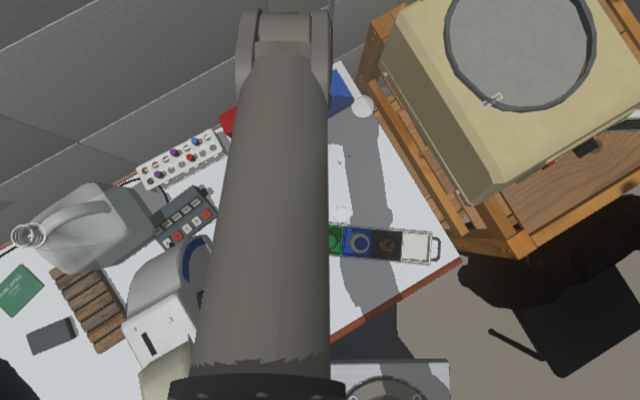

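The white cap is at (323,207) against a predicted (322.5,209), and both finger paths are clear of the book and the dotted bottle. Descending.

Emit:
{"fn": "drive_tool", "kwargs": {"increments": "-0.001 -0.004 -0.015 0;0 0 -0.025 0;0 0 -0.025 0;0 0 -0.025 0;0 0 -0.025 0;0 0 -0.02 0;0 0 -0.01 0;0 0 -0.006 0;0 0 -0.003 0;0 0 0 0;0 0 0 0"}}

```text
t: 24.17
eef_pos: [0.6611, 0.1817, 0.0523]
tool_rot: [0.0, 0.94, 0.342, 0.001]
contact_force: [0.4, 0.3, 0.2]
gripper_width: 0.748
```

```bash
python3 -c "
from h import *
st();c=bot.calibration('wrist');im=bot.read_camera('wrist');cv2.imwrite('pics/w17.png',im[:,:,::-1])"
```

```text
t 24.17 pos [0.6611 0.1817 0.0523] jaw deg -50.0 w 0.748 F [0.4 0.3 0.2]
```

View pics/w17.png

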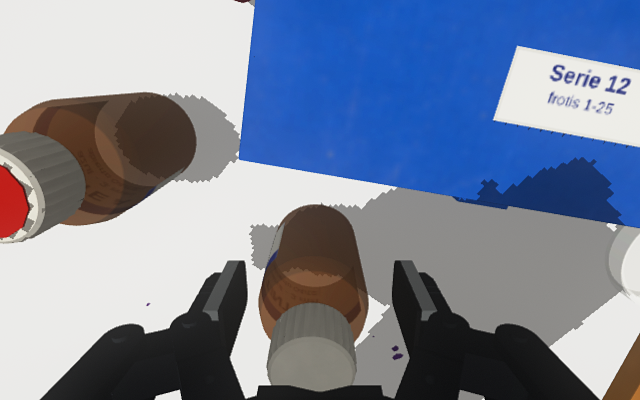

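Bottle is slightly left (u≈314). Shifting 3 mm, then closing.

Emit:
{"fn": "drive_tool", "kwargs": {"increments": "0 0.003 -0.003 0;0 0 0 0;0 0 0 0"}}

```text
t: 24.47
eef_pos: [0.6604, 0.1854, 0.0482]
tool_rot: [-0.0, 0.94, 0.342, 0.0]
contact_force: [-0.3, -0.2, -0.6]
gripper_width: 0.75
```

Emit:
{"fn": "drive_tool", "kwargs": {"increments": "0 0 0 0;0 0 0 0;0 0 0 0;0 0 0 0;0 0 0 0;0 0 0 0;0 0 0 0;0 0 0 0", "grip": 0, "squeeze": 40}}

```text
t: 25.13
eef_pos: [0.6607, 0.1848, 0.0484]
tool_rot: [0.0, 0.94, 0.342, 0.0]
contact_force: [1.6, 0.1, 4.1]
gripper_width: 0.478
```

Emit:
{"fn": "drive_tool", "kwargs": {"increments": "0 0 0.005 0;0 0 0.01 0;0 0 0.02 0;0 0 0.025 0;0 0 0.025 0;0 0 0.025 0;0 0 0.025 0;0 0 0.015 0;0 0 0 0"}}

```text
t: 25.88
eef_pos: [0.6623, 0.1848, 0.2022]
tool_rot: [0.0, 0.94, 0.342, 0.003]
contact_force: [0.2, -1.0, -0.1]
gripper_width: 0.479
```

```bash
python3 -c "
from h import *
st();im=bot.read_camera('wrist');cv2.imwrite('pics/w18.png',im[:,:,::-1])"
```

```text
t 25.88 pos [0.6623 0.1848 0.2022] jaw deg -50.0 w 0.479 F [ 0.2 -1.  -0.1]
```

View pics/w18.png

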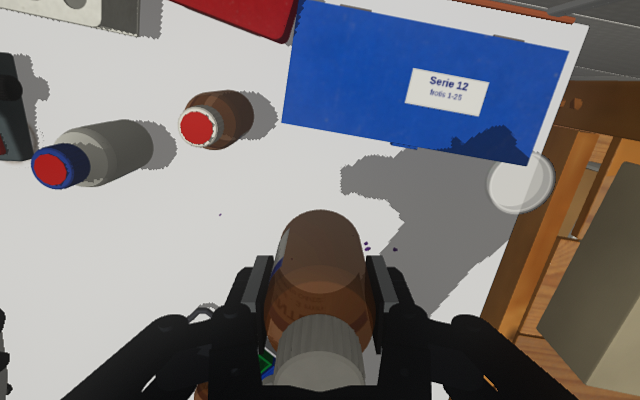

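Held. Carrying to the white liner and turning the jaws back.

Emit:
{"fn": "drive_tool", "kwargs": {"increments": "-0.01 -0.0111 0 0.04;-0.02 -0.0223 0 0.0667;-0.02 -0.0223 0 0.0667;-0.02 -0.0223 0 0.0667;-0.02 -0.0223 0 0.0667;-0.02 -0.0223 0 0.0667;-0.02 -0.0223 0 0.0667;-0.02 -0.0223 0 0.0667;-0.02 -0.0223 0 0.0667;-0.02 -0.0223 0 0.0667;-0.02 -0.0223 0 0.0667;-0.0174 -0.0193 0 0.066"}}

```text
t: 26.93
eef_pos: [0.4303, -0.0696, 0.1967]
tool_rot: [-0.001, 0.741, 0.672, -0.001]
contact_force: [-0.4, -0.4, -0.3]
gripper_width: 0.472
```

Emit:
{"fn": "drive_tool", "kwargs": {"increments": "-0.01 -0.0114 0 0;0 0 0 0;0 0 0 0"}}

```text
t: 27.18
eef_pos: [0.4228, -0.0798, 0.1977]
tool_rot: [-0.0, 0.742, 0.67, -0.0]
contact_force: [0.5, 1.2, -1.4]
gripper_width: 0.471
```

```bash
python3 -c "
from h import *
st();im=bot.read_camera('scene');cv2.imwrite('pics/s19.png',cv2.resize(im[100:400,180:450,::-1],None,fx=2,fy=2))"
```

```text
t 27.18 pos [ 0.4228 -0.0798  0.1977] jaw deg -5.9 w 0.471 F [ 0.5  1.2 -1.4]
```

View pics/s19.png

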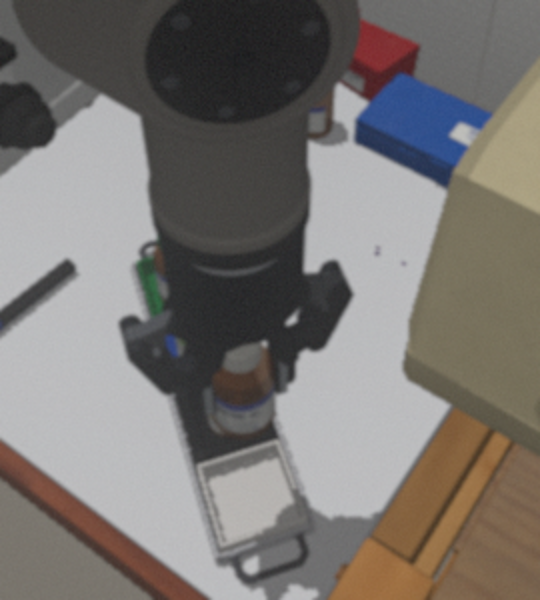

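Emit:
{"fn": "drive_tool", "kwargs": {"increments": "0.0015 0 -0.015 0;0 0 -0.025 0;0 0 -0.025 0;0 0 -0.025 0;0 0 -0.02 0;0 0 -0.013 0;0 0 -0.008 0;0 0 -0.004 0;0 0 0 0;0 0 0 0"}}

```text
t: 28.07
eef_pos: [0.4252, -0.0797, 0.0633]
tool_rot: [0.0, 0.741, 0.671, 0.0]
contact_force: [-0.7, -0.3, 0.1]
gripper_width: 0.482
```

```bash
python3 -c "
from h import *
st();im=bot.read_camera('wrist');cv2.imwrite('pics/w20.png',im[:,:,::-1])
im=bot.read_camera('scene');cv2.imwrite('pics/s20.png',cv2.resize(im[200:400,200:400,::-1],None,fx=2.9,fy=2.9));"
```

```text
t 28.07 pos [ 0.4252 -0.0797  0.0633] jaw deg -5.7 w 0.482 F [-0.7 -0.3  0.1]
```

View pics/w20.png

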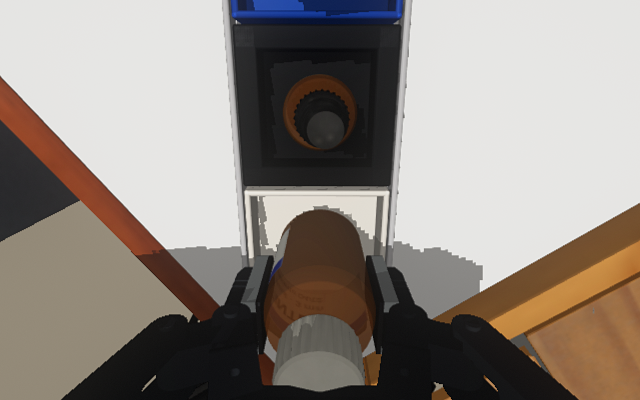

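View pics/s20.png

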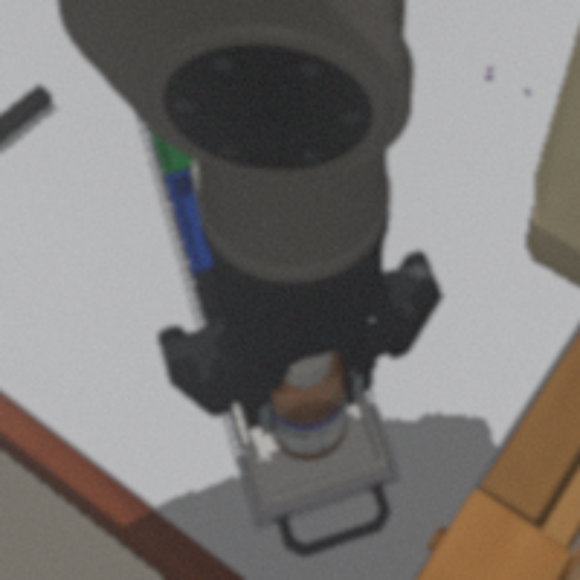

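The black bottle stands upright and centred in its liner, and white is centred over its own. Lowering.

Emit:
{"fn": "drive_tool", "kwargs": {"increments": "0 0 -0.002 0;0 0 -0.002 0;0 0 -0.002 0;0 0 -0.002 0;0 0 -0.0005 0;0 0 0 0;0 0 0 0"}}

```text
t: 28.75
eef_pos: [0.4245, -0.08, 0.0545]
tool_rot: [-0.0, 0.742, 0.671, -0.0]
contact_force: [0.6, 0.0, -1.2]
gripper_width: 0.477
```

Emit:
{"fn": "drive_tool", "kwargs": {"increments": "0 0 -0.001 0;0 0 0 0;0 0 0 0"}}

```text
t: 29.0
eef_pos: [0.4247, -0.08, 0.0538]
tool_rot: [0.0, 0.742, 0.671, 0.0]
contact_force: [-1.2, 0.7, 3.8]
gripper_width: 0.479
```

Contact (about 4 N). Releasing and rising.

Emit:
{"fn": "drive_tool", "kwargs": {"increments": "0 0 0 0;0 0 0 0;0 0 0 0;0 0 0 0;0 0 0 0;0 0 0 0;0 0 0.015 0;0 0 0.03 0;0 0 0.03 0;0 0 0.03 0;0 0 0.03 0;0 0 0.03 0", "grip": 0.85}}

```text
t: 30.0
eef_pos: [0.424, -0.0802, 0.2198]
tool_rot: [-0.0, 0.742, 0.671, -0.0]
contact_force: [0.4, 0.4, -0.7]
gripper_width: 0.851
```

Emit:
{"fn": "drive_tool", "kwargs": {"increments": "0.01 0.015 0.03 0;0.02 0.03 0.03 0;0.02 0.03 0.02 0;0.02 0.03 0.01 0;0.02 0.03 0 0;0.02 0.03 0 0;0.02 0.03 0 0;0.02 0.02 0 0;0.01 0.01 0 0;0 0 0 0;0 0 0 0"}}

```text
t: 30.92
eef_pos: [0.5821, 0.1417, 0.3045]
tool_rot: [0.0, 0.741, 0.671, -0.001]
contact_force: [-0.7, -1.8, -0.9]
gripper_width: 0.852
```

```bash
python3 -c "
from h import *
st();im=bot.read_camera('top');cv2.imwrite('pics/t22.png',cv2.resize(im[120:300,200:460,::-1],None,fx=3,fy=3))
cv2.imwrite('pics/t22f.png',im[:,:,::-1])
im=bot.read_camera('scene');cv2.imwrite('pics/s22f.png',im[:,:,::-1]);cv2.imwrite('pics/s22.png',cv2.resize(im[100:400,180:450,::-1],None,fx=2,fy=2))"
```

```text
t 30.92 pos [0.5821 0.1417 0.3045] jaw deg -5.7 w 0.852 F [-0.7 -1.8 -0.9]
```

View pics/t22.png

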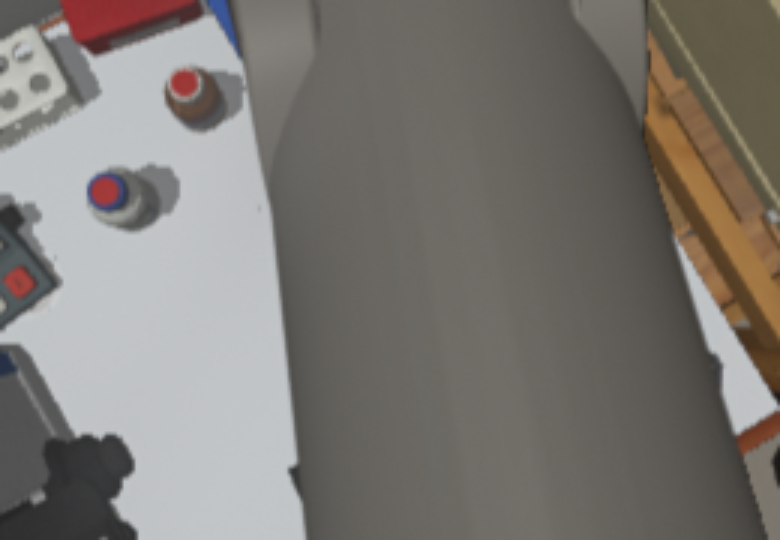

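View pics/s22.png

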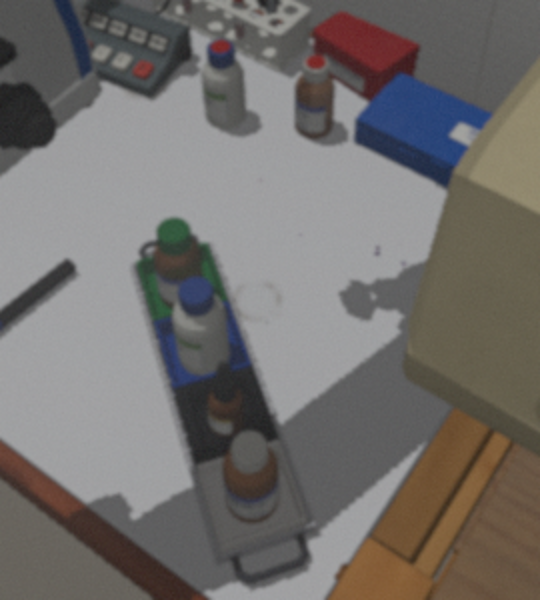

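All four bottles stand in their liners. I'll check the cap positions against the liners, and the red dots against the first pictures.

Run:
```python
from h import *
L=dict(white=(.4249,-.08),green=(.4461,.132),blue=(.4391,.0613),black=(.4319,-.0093))
for n,q,z in(('white',(304,320),.0975),('green',(267,214),.0975),('blue',(278.5,243),.1035),('black',(292,283.5),.0965)):
    p=ray('scene',q,z); print(n,np.round(p[:2],4),'off mm',np.round((p[:2]-L[n])*1000,1))
for f,x0,x1,y0,y1 in(('scene',270,350,110,150),('top',225,275,140,195)):
  for k in('0','22f'):
    im=cv2.imread(f'pics/{f[0] if k!="0" else f}{k}.png')[y0:y1,x0:x1].astype(int)
    m=((im[...,2]>im[...,1]+60)&(im[...,2]>im[...,0]+50)).astype(np.uint8)
    n,l,s,c=cv2.connectedComponentsWithStats(m); print(f,k,[(np.round(c[i]+(x0,y0),1).tolist(),int(s[i,4])) for i in range(1,n) if s[i,4]>8])
```

```text
white [ 0.4268 -0.0766] off mm [1.9 3.4]
green [0.4463 0.1299] off mm [ 0.2 -2.1]
blue [0.4411 0.0609] off mm [ 2.  -0.4]
black [ 0.434  -0.0133] off mm [ 2.1 -4. ]
scene 0 [([345.0, 115.3], 104), ([289.8, 122.9], 35), ([337.6, 130.5], 36)]
scene 22f [([344.9, 115.3], 105), ([289.7, 122.9], 34), ([337.5, 130.6], 35)]
top 0 [([260.7, 147.3], 54), ([234.5, 183.3], 56)]
top 22f [([261.0, 147.4], 59), ([234.5, 183.2], 57)]
```

All offsets are small, and the dotted bottles haven't moved. Handing in.

```bash
python3 -c "
from station import bot
print(bot.hand_in())"
```

```text
the job is handed in; nothing more can be done
None
```

All four good bottles are standing in the liners of their own colour, and both red-dotted bottles are where they started. I handed the job in at about 31 s of the 102 s; it gives no verdict.

- **Placing:** I moved blue, green, black and white, in that order. I lowered each one onto its liner floor by height; the force reading showed contact for green, black and white. Blue's force barely changed, so its contact was less clear. Then I opened the fingers and moved the arm clear, up and away from the bottles.
- **Good bottles:** in the last scene picture all four look upright. Their cap tops are about 2 to 5 mm from the liner centres, against the 18 mm limit.
- **Dotted bottles:** the red dots are within 0.3 pixel of their first positions in both the scene and top pictures, so neither bottle moved measurably.
- **Not checked:** the arm hid the caddy from the top camera at the end, so the final cap check rests on the scene camera alone.
- **Hardest contact:** the black bottle pressed on its liner floor with about 23 N for a moment. I backed off 1 mm before releasing it, and it stands upright and centred.

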